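# Seat a round number-plate blank in the drill jig

### The arm

A 6-joint arm with a two-finger parallel gripper is mounted at the origin on the work surface. World frame = base frame: x ahead of the robot, y to its left, z up, the work surface at z = 0. Lengths are in m, angles in rad, forces in N, time in s.
With the tool pointing down it reaches from about 0.375 to 0.9 m from the base axis. Payload 3.1 kg.
Tool frame: the origin (TCP) lies between the finger pads; the fingertips stand 17 mm ahead of it and the grasp point (between the pads) lies 2 mm behind it; z points along the fingers, y is the direction in which the jaws open and shut (so a half turn about z gives the same grasp; the last joint's range is limited). The gripper opens to 87 mm and grips with 3 to 60 N. Pads are 19 mm wide; open, the fingers measure 117 mm over their backs; the gripper's body (75 mm by 190 mm) begins 51 mm behind the grasp point.
Start: joints at [1.095, 0.527, 1.433, -0, 1.181, -0.178], TCP at [0.183, 0.598, 0.24] pointing down, gripper open.
Joint ranges: [-3.08, 3.08], [-0.75, 2.2], [0.22, 2.44], [-1.43, 4.57], [0, 2.65], [-2.85, 2.85]. Speed limits (rad/s): [2.79, 2.79, 3.14, 3.14, 3.14, 3.14].

### API

Orientations are given as a unit quaternion [x, y, z, w].
In Python, from plant import bot gives the robot as it stands. The module is installed in compiled form; this text tells all that it offers.
- The arm moves only by the shell command python3 -m handwheel 'ROWS' [FORCE]. ROWS is text: rows parted by semicolons, each of 7 numbers parted by spaces: the closure, from -1 (fully open) to 1 (shut), then the shift along the tool's x, y, z each as a share of 0.3 m, from -1 to 1, then the turn, a rotation vector about the tool's x, y, z each as a share of 0.15 rad, from -1 to 1. In form: gripper dx dy dz ax ay az; .... A call has 1 to 8 rows; each row shifts and turns the pose as measured when the row begins, along the tool's axes as they then stand; what a row does not reach is not made up. A row lasts 1/8 s, in which the tool goes at most 62.5 mm and 10.7 degrees, less where a joint would pass 70% of its speed; a pose out of reach is approached as far as the arm can. A call with a number of a shift or a turn outside -1 to 1 is refused whole. A call with a gripper value outside its range is refused whole. The fingers move at their own pace and stop on an object; FORCE is the grip in N (left out, the last holds). Time passes only in rows, so rows that do not move let the fingers close. It gives the time, the measured TCP pose, the force and the opening at its end, in the units of the state.
- bot.state(): the state, without advancing time (a new reading comes with each control period).
- bot.camera(name): name is "side" or "top" or "wrist"; returns the picture (400x640x3 uint8, blue, green, red); there is no depth.
- bot.camera_params(name): a dict with "mtx" (3x3 intrinsics, pixels), "R" (3x3) and "t" (3): a world point X has camera coordinates R X + t. Camera axes: x right, y down, z forward; pixel columns grow to the right and rows downward; lengths in m; the calibration is good to about 2 mm. The wrist camera is an equidistant fisheye: a pixel r from the principal point sees the ray r / f radians off the axis. A picture is of the moment at which its call begins: read the wrist's pose just before it. camera_params takes no time and is no camera call; for the wrist camera it gives the pose at the moment of the call.
- bot.finish_job(): hands the job in, once; it reports no verdict.
Trained networks look in the newest picture that a camera, given by its name, has taken for a name from the list of things; names that differ only in an ending like _2 or _b are one class to them, and where a whole thing is asked for, a point or a joint stands for the part that bears it (a point fixed in the world has none). Each returns a list of dicts, best first, with "p" (0 to 1); they miss things now and then, are a little off and sometimes report something else, mostly with a low value. They report only what shows in the picture. A call takes as long as a camera call. They do not tell look-alikes from the thing itself.
- bot.spot_in(camera, query): "bbox" ([centre column, centre row, width, height] in pixels, round what is visible of it).
- bot.silhouettes(camera, query): "pixels" (400x640 bool, what is visible of it) and "bbox" ([centre column, centre row, width, height] in pixels, round what is visible of it).
- bot.mark_of(camera, query): "centre" ([column, row] in pixels: a listed point, or the origin of a listed thing).
The state is a dict: "clock": time; "joint_positions": joint angles; "joint_velocities": joint speeds; "joint_torque": joint torques, N m; "position": TCP position; "tcp_rot": TCP orientation; "ft_force": force on the tool from outside, world axes, zero at the start; "ft_torque": the same for the moment, N m; "opening": finger opening in m.
Only numpy, scipy, OpenCV 4.12 (cv2) and the standard library are available. Lean on these libraries where they do the work, as an engineer would, in place of code of your own. Each camera call takes 0.05 s, during which the arm holds its last target.

### The job

Lay the 64 mm round steel blank flat on the bed of the drill jig, at the open end by the fence, and let go of it. Then nudge it along the fence, past the side spring plunger, until it comes up against the stop screw; settle it there with a push of about 12 N for a moment, and back away so that it stays seated, touching fence, plunger and stop. Do not drop or throw the blank, never force it on to the stop with more than 14 N (that shifts the setting and marks the rim), and leave the other plates where they are.

Things in the scene. Friction and masses are not known exactly. Their poses are not given: they have to be found in the camera images.
- blank_center (a point): Loose round blank: rust-brown pressed sheet steel, 64 mm diameter, upright rim 10 mm high, top domed 3 mm more at the middle, 50 to 85 g. It lies flat on the bench among other plates (a 44 mm round and a 60 mm square one, which stay). The point is on its axis, 5 mm above its underside.
- blank: The same blank; origin at the centre of its underside, z up out of the domed side.
- jig: Drill jig, screwed down: steel bed plate 210 x 172 mm, 16 mm thick. Origin at the centre of its underside; bed surface at z = 16 mm. x is the push direction, from the open end to the stop; y points from the fence to the plunger. A blank touching the fence has its centre on the push line y = 0. Nothing on the jig stands more than 55 mm above the bench.
- mouth (a point): Point on the bed surface at the open end where the blank is to be laid: jig x = -55, y = +3, z = 16 mm. A blank centred here lies 3 mm off the fence and about 45 mm short of the plunger. Its centre may be laid anywhere within jig x -80 to -25 mm and y 0 to 30 mm, but it should be against the fence before it meets the plunger: off the fence it can jam there.
- fence: Straight dark steel bar along the jig's x, 16 mm wide, 14 mm high above the bed (its screw heads 19 mm), from jig x = -85 to +80 mm, with a short lead-in bent away at the open end (to x = -102 mm); its guiding face lies at jig y = -32 mm. Origin: on the bed, jig x = 0, y = -40 mm.
- side_plunger: Spring plunger's 10 mm ball nose, pointing to jig -y, in a block 20 mm high at y 50 to 81 mm. Origin: ball centre, free at jig x 15, y 29.5 mm, 5.5 mm above the bed. The blank pushes it back up to 7.5 mm (0.3 N/mm, preload 1.2 N), touching it from centre x = -7 mm, passing it at 15 mm. Bed, nose, fence are oiled; sliding by takes up to about 8 N; it does not go home by itself: push all the way.
- stop_block: Dark steel block on the push line, near face at jig x = 76 mm, origin on the bed at x = 88 mm. A ball-nosed stop screw sticks 9 to 25 mm out of that face, 5.5 mm above the bed; its setting is not reported: the seated blank's centre ends between jig x = 19 and 35 mm. A drill-bush arm 18 mm wide reaches out of the block's top to x = 34 mm, 18 mm clear of the bed: the blank passes beneath.
- small_disc_center (a point): Bystander: round blank 44 mm in diameter, 10 mm high; the point is on its axis 5 mm up.
- square_plate: Bystander: square blank 60 x 60 x 10 mm; origin at the centre of its underside.
There are look-alikes about, which are no part of the job. Leave any pink look-alike of the blank alone.

How it is judged:
By the outcome, as a careful person would: the job done as asked, in the order asked, and still so for the second after the job is handed in, with the robot touching nothing.
It also fails if it takes over 67 s, if anything falls off the work surface, if the arm or the gripper's body presses on something with over 40 N, if the wrist force passes 120 N, or if a joint passes its speed limit or range.

## Working session

There is one attempt and no reset: what is moved stays moved. The work goes in short steps, Python scripts to look and compute and a shell command to move; the robot and the scene stay as the last step left them, time stands still between calls to the robot, and variables do not carry over. Pictures are saved under pics/ and viewed, and the job is handed in when it is done.

```bash
mkdir -p pics
python3 - <<'E'
from plant import bot
import cv2
s=bot.state();print(s)
for n in("side","top","wrist"):
    im=bot.camera(n);cv2.imwrite(f"pics/{n}0.png",im)
    p=bot.camera_params(n);print(n,p)
    for q in("blank_center","jig","mouth","fence","stop_block","side_plunger","small_disc_center","square_plate"):
        try:print(q,[(round(d["p"],2),[round(float(v)) for v in d["centre"]]) for d in bot.mark_of(n,q)][:4])
        except Exception as e:print(q,e)
print(bot.state()["clock"])
E
```

```text
{'clock': 0.0, 'joint_positions': array([ 1.09553069e+00,  5.28481547e-01,  1.43388169e+00, -1.87900224e-05,
        1.18141251e+00, -1.78510628e-01]), 'joint_velocities': array([ 0.00016015,  0.00174887, -0.00093903, -0.00098361, -0.00036879,
       -0.00131395]), 'joint_torque': array([-8.30719864e-05, -4.40043390e+01, -1.76590794e+01,  6.29841350e-02,
        5.83103439e-02, -1.62269948e-04]), 'position': array([0.18242269, 0.59706101, 0.23856871]), 'tcp_rot': array([ 1.47830034e-01,  9.89012179e-01, -1.03653316e-03, -3.42264612e-04]), 'ft_force': array([-0.95374234,  0.0104701 ,  0.52096024]), 'ft_torque': array([0.0389874 , 0.03039046, 0.0131593 ]), 'opening': 0.08727150127497227}
side {'mtx': array([[411.2585932 ,   0.        , 319.39936957],
       [  0.        , 411.2585932 , 204.01144332],
       [  0.        ,   0.        ,   1.        ]]), 'R': array([[-0.99389972, -0.11007841,  0.0067883 ],
       [-0.08292822,  0.70534636, -0.70399532],
       [ 0.07270658, -0.7002637 , -0.71017216]]), 't': array([ 0.55654355, -0.0228927 ,  1.08170798])}
blank_center [(0.8, [355, 348]), 
[... 801 characters left out ...]
426, 158]), (0.73, [232, 250])]
side_plunger [(0.45, [410, 184])]
small_disc_center [(0.52, [270, 201]), (0.17, [300, 242])]
square_plate [(0.97, [300, 242]), (0.53, [269, 199])]
wrist {'mtx': array([[309.70691629,   0.        , 322.83793025],
       [  0.        , 309.70691629, 201.91629286],
       [  0.        ,   0.        ,   1.        ]]), 'R': array([[ 2.92002779e-01,  9.56417451e-01,  1.89977793e-04],
       [ 9.19221570e-01, -2.80701390e-01,  2.76113083e-01],
       [ 2.64132699e-01, -8.04511559e-02, -9.61125137e-01]]), 't': array([-0.62494208, -0.03390741,  0.39108268])}
blank_center []
jig []
mouth []
fence []
stop_block []
side_plunger []
small_disc_center []
square_plate []
1.35
```

View pics/top0.png

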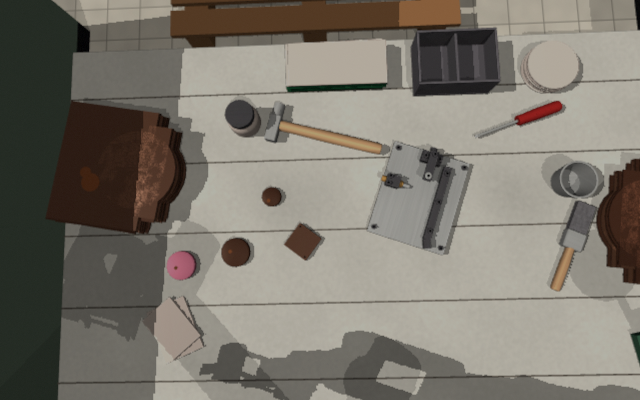

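View pics/side0.png

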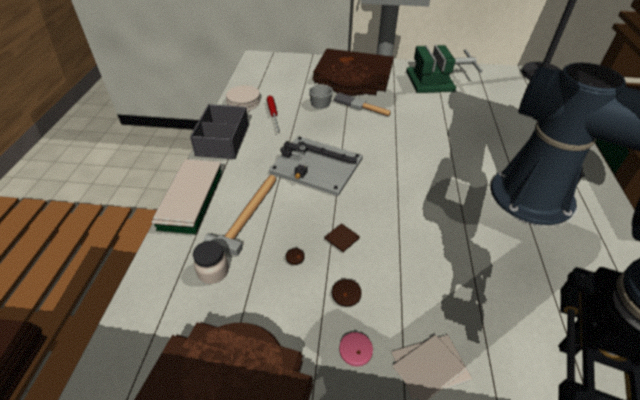

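Run:
```python
import cv2,numpy as np
a=cv2.imread("pics/top0.png")[205:300,140:330];b=cv2.imread("pics/top0.png")[130:260,360:490]
a=cv2.resize(a,None,fx=4,fy=4,interpolation=cv2.INTER_CUBIC);cv2.imwrite("pics/cropA.png",a)
b=cv2.resize(b,None,fx=4.5,fy=4.5,interpolation=cv2.INTER_CUBIC);cv2.imwrite("pics/cropB.png",b)
```

```text
(no output)
```

View pics/cropA.png

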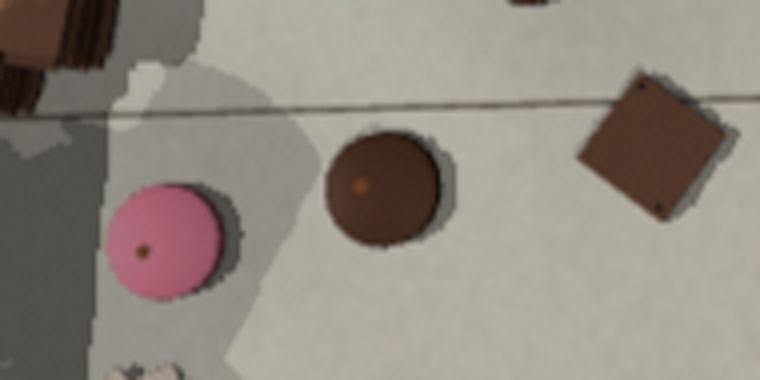

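View pics/cropB.png

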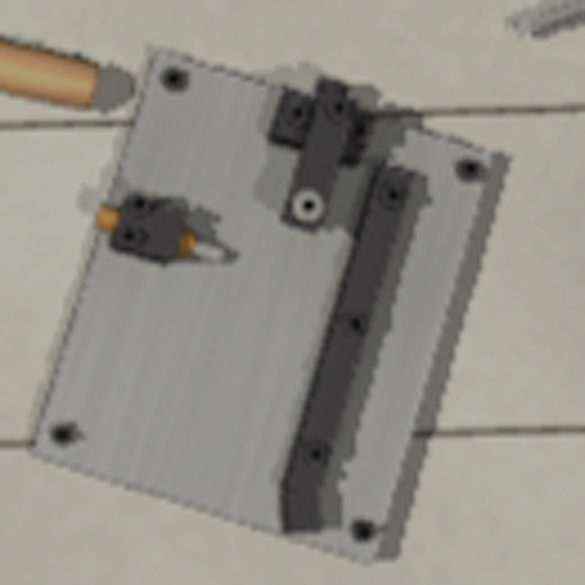

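```bash
cat > h.py <<'E'
import numpy as np,cv2
from plant import bot
from scipy.spatial.transform import Rotation as Ro
def ray(n,uv,P=None):
    P=P or bot.camera_params(n);K=P["mtx"];R=P["R"];t=P["t"]
    d=np.array([(uv[0]-K[0,2])/K[0,0],(uv[1]-K[1,2])/K[1,1],1.])
    if n=="wrist":
        r=np.hypot(d[0],d[1]);
        d=np.array([d[0]/r*np.sin(r),d[1]/r*np.sin(r),np.cos(r)]) if r>1e-9 else np.array([0,0,1.])
    return -R.T@t,R.T@d
def onz(n,uv,z,P=None):
    c,d=ray(n,uv,P);return c+d*(z-c[2])/d[2]
def proj(n,X,P=None):
    P=P or bot.camera_params(n);K=P["mtx"];c=P["R"]@np.asarray(X)+P["t"]
    if n=="wrist":
        r=np.hypot(c[0],c[1]);a=np.arctan2(r,c[2]);d=c[:2]/max(r,1e-9)*a
    else: d=c[:2]/c[2]
    return np.array([K[0,0]*d[0]+K[0,2],K[1,1]*d[1]+K[1,2]])
E
python3 - <<'E'
from h import *
B=lambda u,v:(360+(u+.5)/4.5-.5,130+(v+.5)/4.5-.5)
pts=[onz("top",B(*p),0.019) for p in((175,78),(470,168),(363,530),(63,433))]
for p in pts:print("screw",p.round(4))
c=np.mean(pts,0);print("centre",c)
dx=(pts[0]-pts[3]+pts[1]-pts[2]);print("yaw",np.degrees(np.arctan2(dx[1],dx[0])),np.linalg.norm(dx)/2)
dy=(pts[0]-pts[1]+pts[3]-pts[2]);print("yaw y",np.degrees(np.arctan2(dy[1],dy[0]))-90,np.linalg.norm(dy)/2)
for p in((393,193),(356,324),(316,454)):print("fs",onz("top",B(*p),0.035).round(4))
print("bush",onz("top",B(308,206),0.042))
for n in("top","side"):
    S=bot.silhouettes(n,"blank_center")
    for s in S:
        ys,xs=np.nonzero(s["pixels"]);print(n,s["p"],s["bbox"],xs.mean(),ys.mean(),onz(n,(xs.mean(),ys.mean()),.006))
E
```

```text
screw [ 0.6865 -0.0135  0.019 ]
screw [ 0.6371 -0.1543  0.019 ]
screw [ 0.4637 -0.0928  0.019 ]
screw [0.5138 0.0482 0.019 ]
centre [ 0.57526481 -0.05307599  0.019     ]
yaw -19.592473569342104 0.18370678553152417
yaw y -19.449261630504054 0.1493996111637173
fs [ 0.6234 -0.1117  0.035 ]
fs [ 0.5611 -0.0906  0.035 ]
fs [ 0.5003 -0.0685  0.035 ]
bush [ 0.61724419 -0.06933463  0.042     ]
top 0.94 [234.7, 252.5, 27.8, 31.3] 234.94009216589862 251.8878648233487 [0.46484234 0.35540051 0.006     ]
top 0.67 [180.7, 265.6, 32.3, 30.8] 180.9154302670623 265.3916913946588 [0.43818282 0.47616162 0.006     ]
side 0.93 [348.0, 292.0, 33.8, 28.8] 346.50266666666664 292.82533333333333 [0.46338285 0.35665557 0.006     ]
side 0.77 [355.8, 350.1, 31.9, 38.6] 355.7463312368973 349.4182389937107 [0.43817441 0.47817049 0.006     ]
```

The loose round plates are at top-image pixels (235,252) in rust-brown, about 64 mm across, (181,265) in pink, and (271,196) in brown but small, about 44 mm. The first fits the description. The enlarged crop shows it brown, round and full size, and the side camera agrees on its position within 2 mm. The jig is at about (0.575, -0.053) with yaw -19.5°, and the screw and fence checks are consistent with that.

Next I turn the jaws parallel to jig x.

```bash
cat >> h.py <<'E'
YAW=np.radians(-19.5);C=np.array([.5753,-.0531])
ex=np.array([np.cos(YAW),np.sin(YAW)]);ey=np.array([-np.sin(YAW),np.cos(YAW)])
def J(x,y,z): return np.r_[C+x*ex+y*ey,z]
def tojig(p): d=np.asarray(p)[:2]-C;return d@ex,d@ey
def go(target,yaw=YAW):
    s=bot.state();R=Ro.from_quat(s["tcp_rot"]).as_matrix()
    d=R.T@(np.asarray(target)-s["position"])
    y=np.array([np.cos(yaw),np.sin(yaw),0]);z=np.array([0,0,-1.]);G=np.c_[np.cross(y,z),y,z]
    rv=Ro.from_matrix(R.T@G).as_rotvec()
    print("t",round(s["clock"],2),"pos",s["position"].round(4),"F",s["ft_force"].round(1),"op",round(s["opening"],4),"jig",np.round(tojig(s["position"]),4))
    print("shift share",(d/.3).round(4),"turn share",(rv/.15).round(3),"mm",(d*1e3).round(1))
E
python3 -m handwheel '-1 0 0 0 0 0 1; -1 0 0 0 0 0 1; -1 0 0 0 0 0 1; -1 0 0 0 0 0 1; -1 0 0 0 0 0 1; -1 0 0 0 0 0 1; -1 0 0 0 0 0 1; -1 0 0 0 0 0 1' 20
python3 -c "
from h import *
go([.464,.356,.12])"
```

```text
clock: 2.45
position: [0.1827, 0.5976, 0.2395]
tcp_rot: [0.695, 0.719, -0.0, -0.0]
ft_force: [0.8, 0.8, 0.7]
opening: 0.0868
t 2.45 pos [0.1827 0.5976 0.2395] F [0.8 0.8 0.7] op 0.0868 jig [-0.5873  0.4824]
shift share [-0.8369  0.9097  0.3984] turn share [-1.000e-03  1.000e-03  2.496e+00] mm [-251.1  272.9  119.5]
```

```bash
python3 -m handwheel '-1 0 0 0 0 0 1; -1 0 0 0 0 0 1; -1 0 0 0 0 0 0.5'
python3 -c "
from h import *
go([.464,.356,.10])"
```

```text
clock: 2.82
position: [0.1827, 0.5976, 0.2395]
tcp_rot: [0.821, 0.571, -0.0, 0.0]
ft_force: [-0.3, 0.4, -0.0]
opening: 0.0869
t 2.83 pos [0.1827 0.5976 0.2395] F [-0.3  0.4 -0. ] op 0.0869 jig [-0.5873  0.4823]
shift share [-0.4301  1.1589  0.465 ] turn share [-0.001  0.001 -0.092] mm [-129.   347.7  139.5]
```

```bash
python3 -m handwheel '-1 -0.061 0.165 0.06 0 0 0; -1 -0.061 0.165 0.06 0 0 0; -1 -0.061 0.165 0.06 0 0 0; -1 -0.061 0.165 0.06 0 0 0; -1 -0.061 0.165 0.06 0 0 0; -1 -0.061 0.165 0.06 0 0 0; -1 -0.061 0.165 0.06 0 0 0; -1 0 0 0 0 0 0'
python3 - <<'E'
from h import *
go([.464,.356,.10])
im=bot.camera("wrist");cv2.imwrite("pics/w1.png",im)
for s in bot.silhouettes("wrist","blank_center"):
    ys,xs=np.nonzero(s["pixels"]);print(s["p"],s["bbox"],onz("wrist",(xs.mean(),ys.mean()),.008))
go([.464,.356,.10])
E
```

```text
clock: 3.82
position: [0.4746, 0.3552, 0.1115]
tcp_rot: [0.82, 0.573, 0.005, -0.002]
ft_force: [-1.0, -0.2, -0.3]
opening: 0.0872
t 3.83 pos [0.4746 0.3552 0.1115] F [-1.  -0.2 -0.3] op 0.0872 jig [-0.2312  0.3513]
shift share [-0.0102 -0.0343  0.0381] turn share [ 0.024 -0.071 -0.071] mm [ -3.1 -10.3  11.4]
0.87 [311.6, 212.1, 74.3, 71.5] [0.46269679 0.35708821 0.008     ]
0.73 [233.8, 90.5, 77.7, 77.3] [0.4363236  0.47741838 0.008     ]
t 3.92 pos [0.472  0.3575 0.1125] F [-0.2  0.9  0.8] op 0.0869 jig [-0.2344  0.3525]
shift share [-0.0141 -0.0234  0.0414] turn share [ 0.018 -0.074 -0.047] mm [-4.2 -7.  12.4]
```

View pics/w1.png

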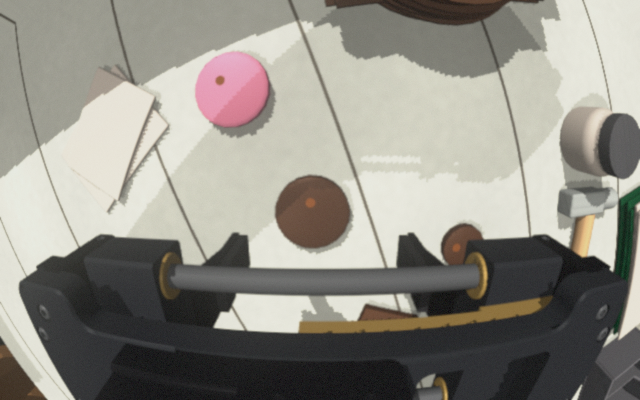

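The wrist view shows the brown blank at (312,212), between the open jaws, and the pink look-alike apart at (233,90). The small disc is at (462,243). The three estimates agree at (0.463, 0.3565).

```bash
python3 -m handwheel '-1 -0.012 -0.03 0.04 0 -0.05 -0.07; -1 0 0 0 0 0 0'
python3 -c "
from h import *
go([.463,.3565,.0195])"
```

```text
clock: 4.18
position: [0.4593, 0.3589, 0.1003]
tcp_rot: [0.814, 0.58, 0.002, -0.0]
ft_force: [0.6, 0.0, -0.0]
opening: 0.087
t 4.17 pos [0.4593 0.3589 0.1003] F [ 0.6  0.  -0. ] op 0.087 jig [-0.2469  0.3496]
shift share [-0.0043  0.0138  0.2695] turn share [ 0.013 -0.02   0.05 ] mm [-1.3  4.1 80.8]
```

```bash
python3 -m handwheel '-1 -0.004 0.01 0.08 0 0 0; -1 0 0 0.08 0 0 0; -1 0 0 0.06 0 0 0; -1 0 0 0 0 0 0;-1 0 0 0 0 0 0'
python3 -c "
from h import *
go([.463,.3565,.0195])"
```

```text
clock: 4.8
position: [0.4596, 0.3617, 0.0347]
tcp_rot: [0.812, 0.584, 0.004, 0.0]
ft_force: [0.3, -0.1, -0.5]
opening: 0.0871
t 4.8 pos [0.4596 0.3617 0.0347] F [ 0.3 -0.1 -0.5] op 0.0871 jig [-0.2475  0.3524]
shift share [-0.0132  0.0161  0.0505] turn share [ 0.034 -0.043  0.108] mm [-4.   4.8 15.2]
```

```bash
python3 -m handwheel '-1 -0.013 0.016 0 0.03 -0.04 0.1; -1 0 0 0 0 0 0; -1 0 0 0.03 0 0 0; -1 0 0 0 0 0 0'
python3 -c "
from h import *
go([.463,.3565,.0195])"
```

```text
clock: 5.3
position: [0.4646, 0.3566, 0.0272]
tcp_rot: [0.817, 0.577, 0.002, 0.0]
ft_force: [-0.5, 0.0, -0.5]
opening: 0.0869
t 5.3 pos [0.4646 0.3566 0.0272] F [-0.5  0.  -0.5] op 0.0869 jig [-0.2411  0.3492]
shift share [-0.0021 -0.0049  0.0256] turn share [ 0.021 -0.019 -0.001] mm [-0.6 -1.5  7.7]
```

```bash
python3 -m handwheel '-1 -0.002 -0.005 0.022 0.02 -0.02 0; -1 0 0 0 0 0 0; -1 0 0 0 0 0 0'
python3 -c "
from h import *
go([.463,.3565,.0195])"
```

```text
clock: 5.68
position: [0.4627, 0.3564, 0.0198]
tcp_rot: [0.817, 0.577, -0.001, -0.0]
ft_force: [0.1, 0.5, -0.6]
opening: 0.0871
t 5.67 pos [0.4627 0.3564 0.0198] F [ 0.1  0.5 -0.6] op 0.0871 jig [-0.2429  0.3484]
shift share [0.0006 0.001  0.0008] turn share [-0.004  0.006 -0.001] mm [0.2 0.3 0.3]
```

```bash
python3 -m handwheel '1 0 0 0 0 0 0; 1 0 0 0 0 0 0; 1 0 0 0 0 0 0; 1 0 0 0 0 0 0;1 0 0 0 0 0 0;1 0 0 0 0 0 0' 20
python3 -c "
from h import *
go([.463,.3565,.0195])"
```

```text
clock: 6.42
position: [0.4628, 0.3566, 0.02]
tcp_rot: [0.817, 0.577, -0.0, 0.0]
ft_force: [0.1, -0.4, -0.0]
opening: 0.0632
t 6.42 pos [0.4628 0.3566 0.02  ] F [ 0.1 -0.4 -0. ] op 0.0632 jig [-0.2428  0.3487]
shift share [-0.0001  0.0007  0.0016] turn share [-0.001  0.003 -0.   ] mm [-0.   0.2  0.5]
```

```bash
python3 -m handwheel '1 0 0 -0.08 0 0 0; 1 0 0 -0.12 0 0 0; 1 0 0 -0.12 0 0 0; 1 0 0 -0.06 0 0 0; 1 0 0 0 0 0 0;1 0 0 0 0 0 0'
python3 - <<'E'
from h import *
print(J(-.055,.007,.12))
go(J(-.055,.007,.12))
im=bot.camera("wrist");cv2.imwrite("pics/w2.png",im)
E
```

```text
clock: 7.18
position: [0.4613, 0.3558, 0.1353]
tcp_rot: [0.817, 0.577, -0.003, -0.0]
ft_force: [-0.8, -0.1, -1.1]
opening: 0.0632
[ 0.52579137 -0.02814213  0.12      ]
t 7.17 pos [0.4613 0.3558 0.1353] F [-0.8 -0.1 -1.1] op 0.0632 jig [-0.244   0.3474]
shift share [-1.1343  0.6302  0.0531] turn share [-0.024  0.026 -0.001] mm [-340.3  189.1   15.9]
```

View pics/w2.png

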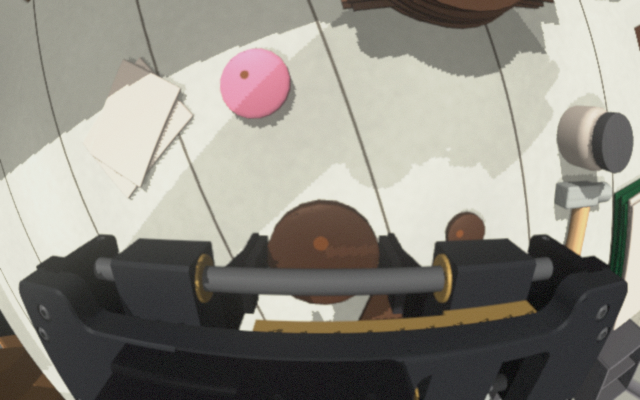

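The blank at (323,252) is held level between the fingers and clear of the bench. I carry it to the jig.

```bash
python3 -m handwheel '1 -0.14 0.078 0.005 0 0 0; 1 -0.15 0.083 0.005 0 0 0; 1 -0.15 0.083 0.005 0 0 0; 1 -0.15 0.083 0.005 0 0 0; 1 -0.15 0.083 0.005 0 0 0; 1 -0.12 0.067 0.005 0 0 0; 1 0 0 0 0 0 0; 1 0 0 0 0 0 0'
python3 - <<'E'
from h import *
go(J(-.055,.007,.10))
E
```

```text
clock: 8.22
position: [0.5089, 0.0573, 0.1178]
tcp_rot: [0.816, 0.578, -0.008, -0.004]
ft_force: [-1.1, 0.5, -1.8]
opening: 0.0633
t 8.22 pos [0.5089 0.0573 0.1178] F [-1.1  0.5 -1.8] op 0.0633 jig [-0.0995  0.0819]
shift share [-0.2495  0.1487  0.0589] turn share [-0.101  0.051  0.012] mm [-74.8  44.6  17.7]
```

```bash
python3 -m handwheel '1 -0.11 0.065 0.01 -0.1 0.05 0; 1 -0.11 0.07 0.01 0 0 0; 1 -0.03 0.014 0 0 0 0; 1 0 0 0 0 0 0; 1 0 0 0 0 0 0'
python3 - <<'E'
from h import *
go(J(-.055,.007,.10))
im=bot.camera("wrist");cv2.imwrite("pics/w3.png",im)
im=bot.camera("top");cv2.imwrite("pics/t3.png",im)
E
```

```text
clock: 8.85
position: [0.5241, -0.0222, 0.11]
tcp_rot: [0.813, 0.582, -0.001, -0.003]
ft_force: [0.4, -0.8, 0.0]
opening: 0.0631
t 8.85 pos [ 0.5241 -0.0222  0.11  ] F [ 0.4 -0.8  0. ] op 0.0631 jig [-0.0586  0.0121]
shift share [-0.017   0.0119  0.0334] turn share [-0.038 -0.008  0.078] mm [-5.1  3.6 10. ]
```

View pics/w3.png

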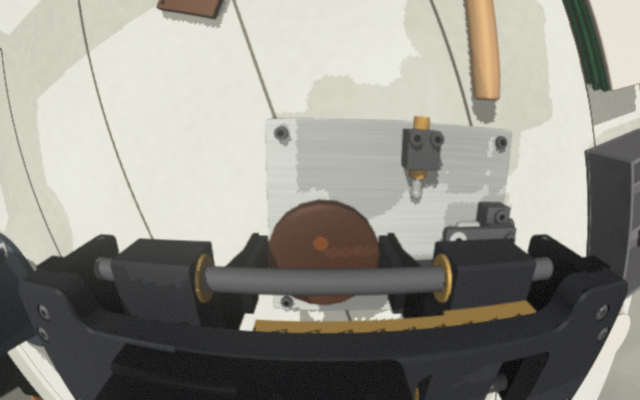

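View pics/t3.png

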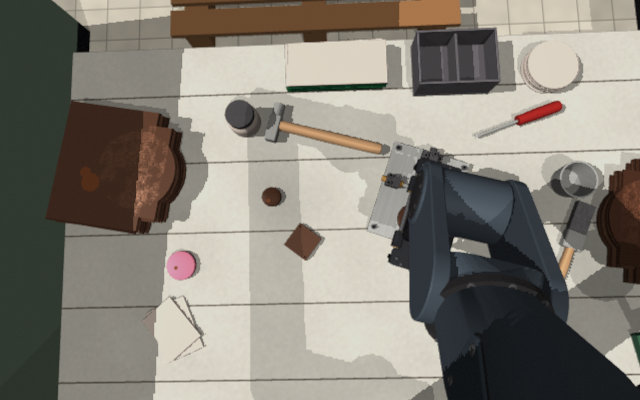

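Run:
```python
from h import *
for p in((281,132),(501,144),(286,302)):
    q=onz("wrist",p,.018);print(q,np.round(tojig(q),4))
go(J(-.055,.007,.06))
```

```text
[0.51369033 0.04801438 0.018     ] [-0.0918  0.0747]
[ 0.68752487 -0.01520791  0.018     ] [0.0931 0.0732]
[ 0.46305335 -0.0951808   0.018     ] [-0.0918 -0.0771]
t 8.95 pos [ 0.5242 -0.0223  0.1101] F [-0.5  0.1 -0.4] op 0.063 jig [-0.0585  0.012 ]
shift share [-0.0169  0.0123  0.1669] turn share [-0.036 -0.007  0.08 ] mm [-5.1  3.7 50.1]
```

The wrist view shows the blank over the open end at (323,252), the plunger nose at (416,190) and the bed screws at (281,132), (501,144) and (286,302). These confirm the jig pose to about 1.5 mm. I now descend.

```bash
python3 -m handwheel '1 -0.017 0.012 0.06 -0.03 0 0.08; 1 0 0 0.06 0 0 0; 1 0 0 0.03 0 0 0; 1 0 0 0 0 0 0; 1 0 0 0 0 0 0'
python3 - <<'E'
from h import *
go(J(-.055,.007,.036))
E
```

```text
clock: 9.57
position: [0.5262, -0.025, 0.0653]
tcp_rot: [0.815, 0.579, 0.001, 0.0]
ft_force: [0.9, 0.1, -0.8]
opening: 0.063
t 9.57 pos [ 0.5262 -0.025   0.0653] F [ 0.9  0.1 -0.8] op 0.063 jig [-0.0557  0.0102]
shift share [-0.0107  0.002   0.0976] turn share [ 0.008 -0.011  0.031] mm [-3.2  0.6 29.3]
```

```bash
python3 -m handwheel '1 -0.01 0.002 0.03 0.01 -0.01 0.03; 1 0 0 0.03 0 0 0; 1 0 0 0.02 0 0 0; 1 0 0 0 0 0 0; 1 0 0 0 0 0 0'
python3 - <<'E'
from h import *
go(J(-.055,.007,.036))
E
```

```text
clock: 10.2
position: [0.5264, -0.0285, 0.0403]
tcp_rot: [0.817, 0.577, 0.0, 0.0]
ft_force: [-0.9, 0.4, -1.1]
opening: 0.0633
t 10.2 pos [ 0.5264 -0.0285  0.0403] F [-0.9  0.4 -1.1] op 0.0633 jig [-0.0543  0.0069]
shift share [ 0.0003 -0.0024  0.0145] turn share [ 0.008 -0.001 -0.003] mm [ 0.1 -0.7  4.3]
```

Small steps down until contact.

```bash
python3 -m handwheel '1 0 0 0.008 0 0 0; 1 0 0 0 0 0 0; 1 0 0 0 0 0 0'
python3 -m handwheel '1 0 0 0.005 0 0 0; 1 0 0 0 0 0 0'
python3 -m handwheel '1 0 0 0.004 0 0 0; 1 0 0 0 0 0 0'
python3 - <<'E'
from h import *
go(J(-.055,.007,.036))
E
```

```text
clock: 10.58
position: [0.5267, -0.0285, 0.0381]
tcp_rot: [0.817, 0.577, 0.001, 0.001]
ft_force: [0.3, -0.5, -1.1]
opening: 0.063
clock: 10.82
position: [0.5269, -0.0285, 0.0367]
tcp_rot: [0.817, 0.577, 0.001, 0.001]
ft_force: [0.1, 0.3, -1.5]
opening: 0.0631
clock: 11.08
position: [0.5269, -0.0285, 0.036]
tcp_rot: [0.817, 0.577, 0.001, 0.001]
ft_force: [0.3, 0.4, -0.2]
opening: 0.0629
t 11.07 pos [ 0.5269 -0.0285  0.036 ] F [ 0.3  0.4 -0.2] op 0.0629 jig [-0.0538  0.007 ]
shift share [-0.0001 -0.004   0.    ] turn share [ 0.018 -0.002 -0.002] mm [-0.  -1.2  0. ]
```

```bash
python3 -m handwheel '1 0 0 0.003 0 0 0; 1 0 0 0 0 0 0'
python3 -m handwheel '1 0 0 0.003 0 0 0; 1 0 0 0 0 0 0'
python3 -m handwheel '1 0 0 0.003 0 0 0; 1 0 0 0 0 0 0'
```

```text
clock: 11.32
position: [0.527, -0.0285, 0.0361]
tcp_rot: [0.817, 0.577, 0.001, 0.001]
ft_force: [0.3, -0.8, -1.1]
opening: 0.0626
clock: 11.58
position: [0.5271, -0.0285, 0.036]
tcp_rot: [0.817, 0.577, 0.001, 0.001]
ft_force: [-1.0, 0.1, 0.3]
opening: 0.0632
clock: 11.82
position: [0.5271, -0.0285, 0.036]
tcp_rot: [0.817, 0.577, 0.001, 0.001]
ft_force: [-1.6, 0.4, 1.2]
opening: 0.0633
```

z has stopped at 0.036 exactly as predicted, so the blank is on the bed. I release it.

```bash
python3 -m handwheel '0.3 0 0 0 0 0 0; -0.3 0 0 0 0 0 0; -1 0 0 0 0 0 0; -1 0 0 0 0 0 0; -1 0 0 0 0 0 0'
python3 -m handwheel '-1 0 0 -0.08 0 0 0; -1 0 0 -0.1 0 0 0; -1 0 0 -0.1 0 0 0; -1 0 0 0 0 0 0; -1 0 0 0 0 0 0'
python3 - <<'E'
from h import *
go(J(-.055,.007,.1))
im=bot.camera("wrist");cv2.imwrite("pics/w4.png",im)
for s in bot.silhouettes("wrist","blank_center")[:3]:
    ys,xs=np.nonzero(s["pixels"]);q=onz("wrist",(xs.mean(),ys.mean()),.024);print(s["p"],s["bbox"],np.round(tojig(q),4))
E
```

```text
clock: 12.45
position: [0.5272, -0.0286, 0.0352]
tcp_rot: [0.817, 0.577, 0.001, 0.001]
ft_force: [0.8, 0.9, -0.4]
opening: 0.0834
clock: 13.08
position: [0.5261, -0.0284, 0.1195]
tcp_rot: [0.817, 0.577, 0.0, 0.0]
ft_force: [0.4, 0.5, -0.1]
opening: 0.0876
t 13.07 pos [ 0.5261 -0.0284  0.1195] F [ 0.4  0.5 -0.1] op 0.0876 jig [-0.0547  0.0069]
shift share [ 0.0003 -0.0012  0.065 ] turn share [ 0.002 -0.    -0.002] mm [ 0.1 -0.4 19.5]
0.83 [324.9, 210.6, 79.1, 73.6] [-0.0535  0.0069]
```

View pics/w4.png

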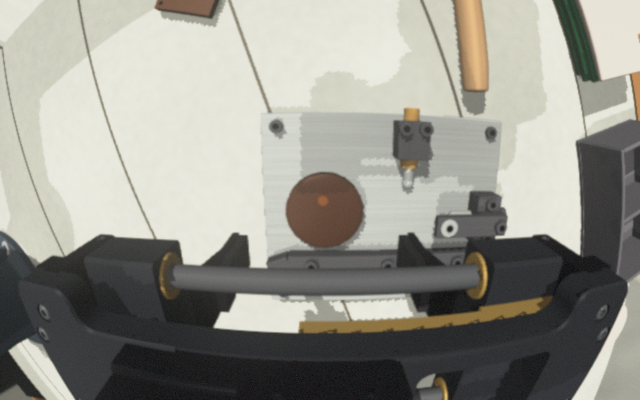

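The blank lies flat at (325,210), at about jig (-53.5, +7) mm and clear of the fence. I now close the fingers, angle the pushing face 12° toward the fence and go behind it.

```bash
python3 -m handwheel '1 0.024 -0.12 0 0 0 0.7; 1 0.02 -0.1 0 0 0 0.7; 1 0 0 0 0 0 0;1 0 0 0 0 0 0' 20
python3 - <<'E'
from h import *
go(J(-.122,.015,.06),YAW-np.radians(12))
E
```

```text
clock: 13.68
position: [0.469, 0.009, 0.1159]
tcp_rot: [0.874, 0.486, -0.002, -0.001]
ft_force: [-0.3, -0.1, 0.7]
opening: 0.0548
t 13.68 pos [0.469  0.009  0.1159] F [-0.3 -0.1  0.7] op 0.0548 jig [-0.121  0.023]
shift share [-0.0266  0.003   0.1864] turn share [-0.025  0.01  -0.04 ] mm [-8.   0.9 55.9]
```

```bash
python3 -m handwheel '1 -0.027 0.003 0.07 0 0 -0.04; 1 0 0 0.07 0 0 0; 1 0 0 0.04 0 0 0;1 0 0 0 0 0 0;1 0 0 0 0 0 0'
python3 - <<'E'
from h import *
go(J(-.122,.015,.036),YAW-np.radians(12))
E
```

```text
clock: 14.3
position: [0.4723, -0.002, 0.0602]
tcp_rot: [0.872, 0.49, 0.001, 0.002]
ft_force: [0.1, -0.2, -0.0]
opening: 0.0057
t 14.3 pos [ 0.4723 -0.002   0.0602] F [ 0.1 -0.2 -0. ] op 0.0057 jig [-0.1141  0.0138]
shift share [-0.0017 -0.0269  0.0804] turn share [ 0.03  -0.006  0.014] mm [-0.5 -8.1 24.1]
```

```bash
python3 -m handwheel '1 -0.001 -0.024 0.015 0.03 0 0.01; 1 0 0 0.03 0 0 0; 1 0 0 0.03 0 0 0;1 0 0 0 0 0 0;1 0 0 0 0 0 0'
python3 - <<'E'
from h import *
go(J(-.122,.015,.036),YAW-np.radians(12))
E
```

```text
clock: 14.92
position: [0.4663, 0.0019, 0.0371]
tcp_rot: [0.872, 0.489, 0.001, 0.0]
ft_force: [-0.9, -0.4, -0.7]
opening: 0.0007
t 14.93 pos [0.4663 0.0019 0.0371] F [-0.9 -0.4 -0.7] op 0.0007 jig [-0.1211  0.0154]
shift share [-0.002  -0.0027  0.0036] turn share [ 0.012 -0.01   0.009] mm [-0.6 -0.8  1.1]
```

```bash
cat >> h.py <<'E'
def st():
    s=bot.state();f=s["ft_force"];print("t",round(s["clock"],2),"jig",np.round(np.array(tojig(s["position"]))*1e3,1),"z",round(s["position"][2]*1e3,1),"Fjig",round(f[:2]@ex,1),round(f[:2]@ey,1),round(f[2],1))
E
python3 -m handwheel '1 0 0.015 0.004 0 0 0; 1 0 0.02 0 0 0 0; 1 0 0.01 0 0 0 0; 1 0 0 0 0 0 0'
python3 - <<'E'
from h import *
st()
bot.camera("wrist")
for s in bot.silhouettes("wrist","blank_center")[:1]:
    ys,xs=np.nonzero(s["pixels"]);q=onz("wrist",(xs.mean(),ys.mean()),.024);print(s["p"],s["bbox"],np.round(tojig(q),4))
st()
E
```

```text
clock: 15.42
position: [0.4796, -0.006, 0.0362]
tcp_rot: [0.872, 0.489, 0.002, 0.001]
ft_force: [0.4, -0.6, 0.1]
opening: 0.0006
t 15.43 jig [-105.9   12.4] z 36.2 Fjig 0.6 -0.4 0.1
0.57 [413.0, 227.2, 102.4, 77.7] [-0.0504  0.0188]
t 15.53 jig [-106.4   12.5] z 36.2 Fjig -0.5 1.0 -0.1
```

```bash
python3 -m handwheel '1 0 0.01 0.002 0 0 0; 1 0 0.01 0 0 0 0; 1 0 0.01 0 0 0 0; 1 0 0.01 0 0 0 0; 1 0 0 0 0 0 0'
python3 - <<'E'
from h import *
st()
cv2.imwrite("pics/w5.png",bot.camera("wrist"))
E
```

```text
clock: 16.15
position: [0.4898, -0.0124, 0.0356]
tcp_rot: [0.872, 0.489, 0.001, 0.001]
ft_force: [-0.3, -0.1, 0.2]
opening: 0.0004
t 16.15 jig [-94.2   9.8] z 35.6 Fjig -0.2 -0.2 0.2
```

View pics/w5.png

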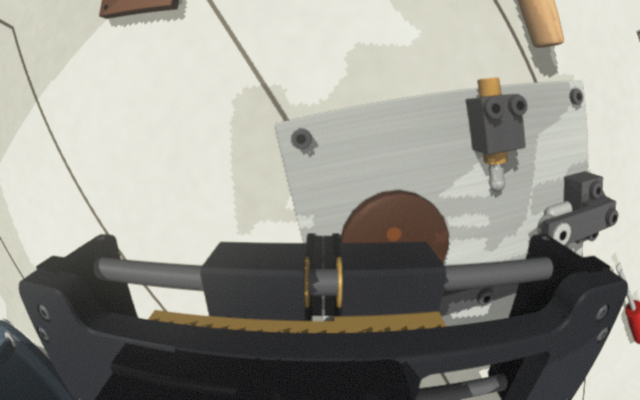

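The blank is at (395,240) with the closed fingertips behind and below it at (323,300). I write a rim fit to track its centre.

```bash
cat >> h.py <<'E'
from scipy.optimize import least_squares
_a=np.linspace(0,2*np.pi,72,endpoint=False)
def fitblank(im,P,n="wrist",guess=(-.05,.004),dbg=None):
    b,g,r=[im[...,i].astype(float) for i in range(3)]
    m=((r>b*1.35)&(r>35)&(r<135)&(g<r*.8)).astype(np.uint8)
    u0=proj(n,J(*guess,.024),P)
    # component nearest to guess
    m=cv2.morphologyEx(m,cv2.MORPH_OPEN,np.ones((3,3),np.uint8))
    m=cv2.morphologyEx(m,cv2.MORPH_CLOSE,np.ones((7,7),np.uint8))
    k,L,S,Ce=cv2.connectedComponentsWithStats(m)
    c=[i for i in range(1,k) if S[i,4]>150]; i=min(c,key=lambda i:np.hypot(*(Ce[i]-u0)))
    mm=(L==i).astype(np.uint8)
    ct=max(cv2.findContours(mm,0,1)[0],key=len)[:,0].astype(float)
    gray=cv2.cvtColor(im,cv2.COLOR_BGR2GRAY); keep=[]
    cen=Ce[i]
    for p in ct:
        d=(p-cen)/np.linalg.norm(p-cen);q=np.round(p+4*d).astype(int)
        if 0<=q[0]<640 and 0<=q[1]<400 and gray[q[1],q[0]]>95: keep.append(p)
    keep=np.array(keep)
    def hull(v):
        c=[];
        for z in(.016,.026):
            c+= [proj(n,J(v[0]+.032*np.cos(a),v[1]+.032*np.sin(a),z),P) for a in _a]
        return cv2.convexHull(np.array(c,np.float32))
    f=lambda v:[cv2.pointPolygonTest(hull(v),(float(p[0]),float(p[1])),True) for p in keep]
    s=least_squares(f,guess,loss="soft_l1",f_scale=.7,diff_step=1e-3,x_scale=.01)
    print("blank jig mm",(s.x*1e3).round(1),"n",len(keep),"res px",np.median(np.abs(f(s.x))).round(2))
    return s.x
def look(n,guess,fn):
    P=bot.camera_params(n);im=bot.camera(n);cv2.imwrite(fn,im);return fitblank(im,P,n,guess)
E
python3 - <<'E'
from h import *
st()
fitblank(cv2.imread("pics/w5.png"),bot.camera_params("wrist"))
E
```

```text
t 16.2 jig [-94.3   9.9] z 35.6 Fjig 0.3 0.1 0.2
blank jig mm [-52.9   2.3] n 152 res px 0.94
```

```bash
python3 -m handwheel '1 0 0.01 0 0 0 0; 1 0.002 0.01 0 0 0 0; 1 0.002 0.01 0 0 0 0; 1 0.002 0.01 0 0 0 0; 1 0.002 0.01 0 0 0 0; 1 0.002 0.01 0 0 0 0; 1 0 0 0 0 0 0'
python3 - <<'E'
from h import *
st()
look("wrist",(-.035,.001),"pics/w6.png")
st()
E
```

```text
clock: 17.08
position: [0.5074, -0.0194, 0.0355]
tcp_rot: [0.872, 0.489, 0.001, 0.0]
ft_force: [-0.7, 0.2, 0.6]
opening: 0.0003
t 17.07 jig [-75.2   9.1] z 35.5 Fjig -0.7 -0.1 0.6
blank jig mm [-34.3  -0.2] n 151 res px 0.95
t 17.12 jig [-75.5   9.1] z 35.6 Fjig 0.2 0.0 0.4
```

View pics/w6.png

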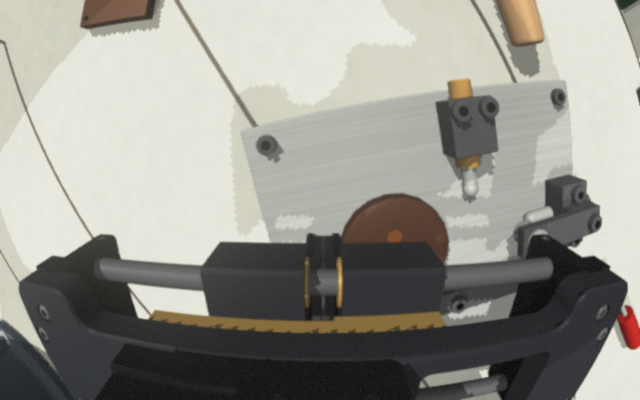

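The blank at (395,243) fits to jig (-34, 0), so it is against the fence. I push on to just before the plunger.

```bash
python3 -m handwheel '1 0.002 0.01 0 0 0 0; 1 0.002 0.01 0 0 0 0; 1 0.002 0.01 0 0 0 0; 1 0.002 0.01 0 0 0 0; 1 0.002 0.01 0 0 0 0; 1 0.002 0.01 0 0 0 0; 1 0 0 0 0 0 0'
python3 - <<'E'
from h import *
st()
look("wrist",(-.015,.001),"pics/w7.png")
st()
E
```

```text
clock: 18.0
position: [0.5255, -0.0261, 0.0355]
tcp_rot: [0.872, 0.489, 0.001, 0.0]
ft_force: [-0.2, 0.6, 0.3]
opening: 0.0005
t 18.0 jig [-56.    8.8] z 35.5 Fjig -0.4 0.5 0.3
blank jig mm [-15.6  -2.8] n 139 res px 0.86
t 18.05 jig [-56.2   8.8] z 35.5 Fjig 0.0 -0.2 0.2
```

```bash
S='from h import *
st()'
python3 -m handwheel '1 0.002 0.01 0 0 0 0; 1 0.002 0.01 0 0 0 0; 1 0.002 0.01 0 0 0 0; 1 0.002 0.01 0 0 0 0' >/dev/null; python3 -c "$S"
python3 -m handwheel '1 0.002 0.01 0 0 0 0; 1 0.002 0.01 0 0 0 0' >/dev/null; python3 -c "$S"
python3 -m handwheel '1 0.002 0.01 0 0 0 0; 1 0.002 0.01 0 0 0 0' >/dev/null; python3 -c "$S"
python3 -m handwheel '1 0.002 0.01 0 0 0 0; 1 0.002 0.01 0 0 0 0' >/dev/null; python3 -c "$S"
```

```text
t 18.55 jig [-46.2   8.8] z 35.3 Fjig -5.6 1.0 3.7
t 18.8 jig [-44.2   8.9] z 34.9 Fjig -5.6 2.0 3.9
t 19.05 jig [-42.6   9. ] z 34.6 Fjig -5.4 0.8 4.0
t 19.3 jig [-41.6   9.2] z 34.2 Fjig -6.3 0.7 5.8
```

```bash
S='from h import *
st()'
python3 -m handwheel '1 0.002 0.01 -0.006 0 0 0; 1 0.002 0.01 -0.004 0 0 0' >/dev/null; python3 -c "$S"
python3 -m handwheel '1 0.002 0.012 -0.003 0 0 0; 1 0.002 0.012 -0.003 0 0 0' >/dev/null; python3 -c "$S"
python3 -c "
from h import *
look('wrist',(.0,.0),'pics/w8.png');go(J(0,0,.036),YAW-np.radians(12))"
```

```text
t 19.55 jig [-38.3   9.4] z 36.1 Fjig -4.3 0.9 0.4
t 19.8 jig [-31.6   9.3] z 37.1 Fjig -4.0 2.5 -0.9
blank jig mm [ 7.8 -3.4] n 136 res px 0.53
t 19.85 pos [ 0.5496 -0.0341  0.0373] F [-1.6  4.2  0.6] op 0.0005 jig [-0.0306  0.0094]
shift share [-9.500e-03  1.063e-01 -1.000e-04] turn share [-0.287  0.057  0.011] mm [-2.8 31.9 -0. ]
```

View pics/w8.png

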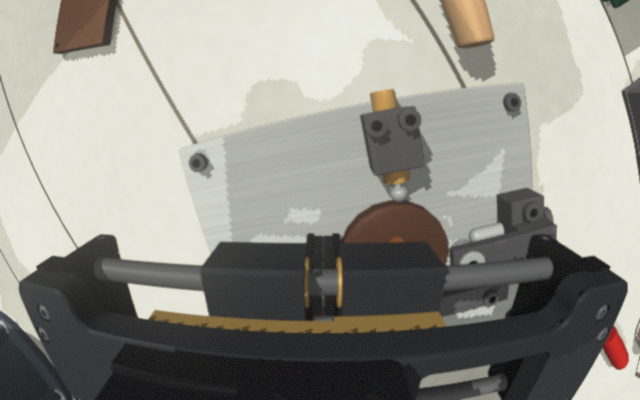

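The blank is at (395,235), half under the plunger nose at (398,190), and tracks on the fence. I continue in smaller steps.

```bash
S='from h import *
st()'
python3 -m handwheel '1 0.002 0.009 0 -0.08 0 0; 1 0.002 0.009 0 -0.08 0 0' >/dev/null; python3 -c "$S"
python3 -m handwheel '1 0.002 0.009 0 -0.05 0 0; 1 0.002 0.009 -0.001 -0.05 0 0' >/dev/null; python3 -c "$S"
python3 -m handwheel '1 0.002 0.009 -0.001 0 0 0; 1 0.002 0.009 -0.001 0 0 0' >/dev/null; python3 -c "$S"
python3 -c "
from h import *
go(J(0,0,.036),YAW-np.radians(12))"
```

```text
t 20.1 jig [-24.1   9.4] z 37.1 Fjig -3.7 1.1 0.4
t 20.35 jig [-17.2   9.5] z 37.6 Fjig -1.9 1.2 -0.2
t 20.6 jig [-16.5   9.7] z 37.5 Fjig -6.3 1.2 1.7
t 20.6 pos [ 0.563  -0.0385  0.0375] F [-5.6  3.2  1.7] op 0.0008 jig [-0.0165  0.0097]
shift share [-0.0201  0.0604  0.0047] turn share [-0.06   0.07   0.012] mm [-6.  18.1  1.4]
```

```bash
S='from h import *
st()'
python3 -m handwheel '1 0.002 0.01 0 0 0 0' >/dev/null; python3 -c "$S"
python3 -m handwheel '1 0.002 0.01 0 0 0 0' >/dev/null; python3 -c "$S"
python3 -c "
from h import *
look('wrist',(.022,.0),'pics/w9.png');st()"
```

```text
t 20.73 jig [-16.4   9.6] z 37.1 Fjig -6.7 1.3 2.4
t 20.85 jig [-16.4   9.6] z 36.6 Fjig -7.2 0.8 0.9
blank jig mm [23.2 -3.2] n 128 res px 0.53
t 20.9 jig [-16.4   9.6] z 36.5 Fjig -7.4 2.3 1.9
```

View pics/w9.png

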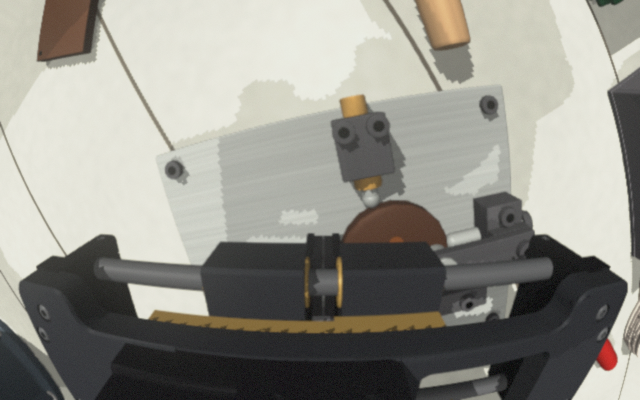

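The blank rim at (443,240) is on the stop-screw tip, with the plunger ball at (371,198) against its side. I ramp up to about 12 N.

```bash
S='from h import *
st()'
python3 -m handwheel '1 0.002 0.013 0 0 0 0' >/dev/null; python3 -c "$S"
python3 -m handwheel '1 0.002 0.013 0 0 0 0' >/dev/null; python3 -c "$S"
python3 -m handwheel '1 0.002 0.0145 0 0 0 0' >/dev/null; python3 -c "$S"
python3 -m handwheel '1 0.002 0.0145 0 0 0 0' >/dev/null; python3 -c "$S"
```

```text
t 21.02 jig [-16.2   9.5] z 36.0 Fjig -9.2 2.9 2.7
t 21.15 jig [-16.2   9.5] z 35.4 Fjig -9.4 3.2 2.5
t 21.27 jig [-16.    9.5] z 34.8 Fjig -8.8 2.2 3.3
t 21.4 jig [-15.9   9.4] z 34.3 Fjig -9.4 2.7 7.5
```

```bash
S='from h import *
st()'
python3 -m handwheel '1 0.002 0.013 -0.006 0 0 0' >/dev/null; python3 -c "$S"
python3 -m handwheel '1 0.002 0.0135 -0.003 0 0 0' >/dev/null; python3 -c "$S"
python3 -m handwheel '1 0.002 0.0145 -0.002 0 0 0' >/dev/null; python3 -c "$S"
```

```text
t 21.52 jig [-15.8   9.4] z 35.2 Fjig -8.1 2.8 -1.6
t 21.65 jig [-15.7   9.4] z 35.2 Fjig -8.6 3.2 0.8
t 21.77 jig [-15.6   9.4] z 34.8 Fjig -10.0 2.9 2.2
```

```bash
S='from h import *
st()'
python3 -m handwheel '1 0.002 0.016 -0.003 0 0 0' >/dev/null; python3 -c "$S"
python3 -m handwheel '1 0.002 0.017 -0.003 0 0 0' >/dev/null; python3 -c "$S"
python3 -c "
from h import *
go(J(0,0,.036),YAW-np.radians(12))"
```

```text
t 21.9 jig [-15.5   9.4] z 34.8 Fjig -10.3 3.0 3.1
t 22.02 jig [-15.3   9.4] z 34.8 Fjig -10.0 3.9 4.1
t 22.02 pos [ 0.564  -0.0391  0.0348] F [-8.1  7.   4.1] op 0.0008 jig [-0.0153  0.0094]
shift share [-0.0201  0.0558 -0.0095] turn share [-0.715  0.214 -0.001] mm [-6.  16.7 -2.8]
```

The tool is tilting under load because per-row errors are not made up. I back off a little, straighten it and press again cleanly.

```bash
python3 -m handwheel '1 0 -0.015 0 0 0 0; 1 0 -0.005 -0.002 -0.5 0.15 0; 1 0 0 0 -0.2 0.05 0; 1 0 0 0 0 0 0' >/dev/null
python3 -c "
from h import *
st();go(J(-.024,.0105,.037),YAW-np.radians(12))
look('wrist',(.022,.0),'pics/w10.png')"
```

```text
t 22.52 jig [-16.9   9.9] z 36.8 Fjig -3.2 1.0 -1.5
t 22.52 pos [ 0.5627 -0.0381  0.0368] F [-2.7  2.  -1.5] op 0.0006 jig [-0.0169  0.0099]
shift share [-0.0031 -0.0234 -0.0008] turn share [0.068 0.001 0.003] mm [-0.9 -7.  -0.2]
blank jig mm [23.  -2.9] n 125 res px 0.55
```

```bash
S='from h import *
st()'
python3 -m handwheel '1 0.002 0.012 0 -0.05 0 0' >/dev/null; python3 -c "$S"
python3 -m handwheel '1 0.002 0.013 -0.002 -0.15 0.03 0' >/dev/null; python3 -c "$S"
python3 -c "
from h import *
go(J(-.024,.0105,.037),YAW-np.radians(12))"
```

```text
t 22.7 jig [-16.6  10. ] z 36.3 Fjig -9.8 3.1 1.8
t 22.82 jig [-16.8   9.9] z 36.0 Fjig -9.2 2.9 1.4
t 22.82 pos [ 0.5628 -0.0381  0.036 ] F [-7.7  5.8  1.4] op 0.0006 jig [-0.0168  0.0099]
shift share [-0.0032 -0.0239 -0.0039] turn share [ 0.146 -0.002 -0.003] mm [-1.  -7.2 -1.2]
```

```bash
S='from h import *
st()'
python3 -m handwheel '1 0.002 0.0155 -0.003 -0.15 0 0' >/dev/null; python3 -c "$S"
python3 -m handwheel '1 0.002 0.0165 -0.003 -0.18 0 0' >/dev/null; python3 -c "$S"
python3 -m handwheel '1 0.002 0.0165 -0.003 -0.18 0 0' >/dev/null; python3 -c "$S"
python3 -c "
from h import *
go(J(-.024,.0105,.037),YAW-np.radians(12))"
```

```text
t 22.95 jig [-16.9  10. ] z 35.9 Fjig -10.1 4.2 1.0
t 23.07 jig [-17.  10.] z 35.8 Fjig -9.7 4.1 0.6
t 23.2 jig [-17.2  10.1] z 35.6 Fjig -9.3 4.3 0.5
t 23.2 pos [ 0.5624 -0.0378  0.0356] F [-7.3  7.1  0.5] op 0.0006 jig [-0.0172  0.0101]
shift share [-0.0035 -0.0219 -0.0061] turn share [ 0.438  0.047 -0.015] mm [-1.  -6.6 -1.8]
```

```bash
S='from h import *
st()'
python3 -m handwheel '1 0.001 0.0165 -0.003 0 0 0' >/dev/null; python3 -c "$S"
python3 -m handwheel '1 0.001 0.018 -0.003 -0.04 0 0' >/dev/null; python3 -c "$S"
python3 -c "
from h import *
go(J(-.024,.0105,.037),YAW-np.radians(12))"
```

```text
t 23.32 jig [-17.2  10.1] z 35.7 Fjig -9.5 3.4 0.3
t 23.45 jig [-17.1  10. ] z 35.7 Fjig -9.9 5.9 1.2
t 23.45 pos [ 0.5626 -0.038   0.0357] F [-7.4  8.9  1.2] op 0.0004 jig [-0.0171  0.01  ]
shift share [-0.0033 -0.0227 -0.0054] turn share [ 0.331  0.077 -0.02 ] mm [-1.  -6.8 -1.6]
```

```bash
S='from h import *
st()'
python3 -m handwheel '1 0.003 0.0205 -0.003 -0.04 0 0' >/dev/null; python3 -c "$S"
python3 -m handwheel '1 0.004 0.022 -0.003 -0.04 0 0' >/dev/null; python3 -c "$S"
python3 -c "
from h import *
go(J(-.024,.0105,.037),YAW-np.radians(12))"
```

```text
t 23.57 jig [-16.9  10.2] z 35.7 Fjig -11.6 2.6 3.4
t 23.7 jig [-16.8  10.2] z 35.7 Fjig -13.5 2.3 5.1
t 23.7 pos [ 0.5629 -0.0378  0.0357] F [-12.    6.7   5.1] op 0.0001 jig [-0.0168  0.0102]
shift share [-0.0043 -0.0236 -0.005 ] turn share [ 0.224  0.125 -0.023] mm [-1.3 -7.1 -1.5]
```

```bash
S='from h import *
st()'
python3 -m handwheel '1 0.003 0.0195 -0.003 -0.04 0 0' >/dev/null; python3 -c "$S"
python3 -m handwheel '1 0.003 0.0195 -0.004 -0.04 0 0' >/dev/null; python3 -c "$S"
python3 -m handwheel '1 0.003 0.0195 -0.003 -0.04 0 0' >/dev/null; python3 -c "$S"
```

```text
t 23.82 jig [-16.7  10.2] z 35.8 Fjig -11.0 2.4 2.7
t 23.95 jig [-16.6  10.2] z 36.0 Fjig -11.0 4.1 -0.4
t 24.07 jig [-16.5  10.3] z 35.9 Fjig -10.8 3.3 4.2
```

```bash
S='from h import *
st()'
python3 -m handwheel '1 0.003 0.0208 -0.003 -0.04 0 0' >/dev/null; python3 -c "$S"
python3 -m handwheel '1 0.003 0.0208 -0.003 -0.04 0 0' >/dev/null; python3 -c "$S"
python3 -m handwheel '1 0.003 0.0208 -0.003 -0.04 0 0' >/dev/null; python3 -c "$S"
python3 -m handwheel '1 0 -0.01 0 0 0 0; 1 0 -0.02 0 0 0 0; 1 0 -0.03 0 0 0 0; 1 0 -0.04 0 0 0 0; 1 0 0 0 0 0 0' >/dev/null; python3 -c "$S"
python3 -c "
from h import *
look('wrist',(.022,.0),'pics/w11.png')"
```

```text
t 24.2 jig [-16.4  10.3] z 36.0 Fjig -10.8 3.7 4.8
t 24.32 jig [-16.3  10.3] z 36.1 Fjig -11.2 3.0 5.1
t 24.45 jig [-16.2  10.4] z 36.1 Fjig -12.2 2.0 4.6
t 25.07 jig [-40.2  17. ] z 37.6 Fjig -0.3 1.1 0.4
blank jig mm [23.1 -3. ] n 131 res px 0.82
```

View pics/w11.png

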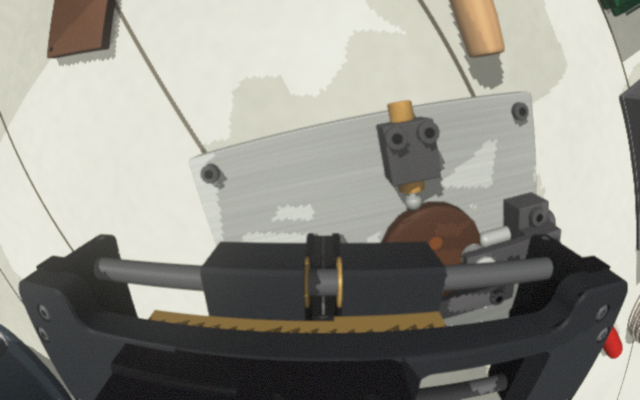

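The blank stayed at x≈23 mm, with the rim at (480,238) still on the stop tip. I rise clear, swing aside and check from above.

```bash
python3 -m handwheel '1 0 -0.02 -0.06 0 0 0; 1 0 0 -0.15 0 0 0; 1 0 0 -0.15 0 0 0; 1 0 0 -0.15 0 0 0; 1 0.15 0 0 0 0 0; 1 0.15 0 0 0 0 0;1 0.15 0 0 0 0 0; 1 0 0 0 0 0 0'
python3 -m handwheel '1 0.15 -0.05 0 0 0 0; 1 0.15 -0.05 0 0 0 0; 1 0.15 -0.05 0 0 0 0;1 0.15 -0.05 0 0 0 0; 1 0 0 0 0 0 0;1 0 0 0 0 0 0'
python3 - <<'E'
from h import *
look("top",(.022,0),"pics/t9.png")
look("side",(.022,0),"pics/s9.png")
st()
a=cv2.imread("pics/t9.png")[130:260,360:490];b=cv2.imread("pics/s9.png")[120:210,255:375]
cv2.imwrite("pics/t9c.png",cv2.resize(a,None,fx=4.5,fy=4.5,interpolation=2))
cv2.imwrite("pics/s9c.png",cv2.resize(b,None,fx=5,fy=5,interpolation=2))
E
```

```text
clock: 26.12
position: [0.6155, 0.1018, 0.2018]
tcp_rot: [0.874, 0.485, -0.008, 0.014]
ft_force: [-0.2, -1.2, -0.6]
opening: 0.0003
clock: 26.88
position: [0.6584, 0.2851, 0.2002]
tcp_rot: [0.875, 0.483, -0.01, 0.015]
ft_force: [0.8, -0.8, -0.7]
opening: 0.0003
blank jig mm [22.7 -2.1] n 59 res px 0.89
blank jig mm [22.  0.] n 24 res px 1.82
t 26.98 jig [-34.3 346.3] z 200.3 Fjig 0.2 -0.2 1.0
```

View pics/t9c.png

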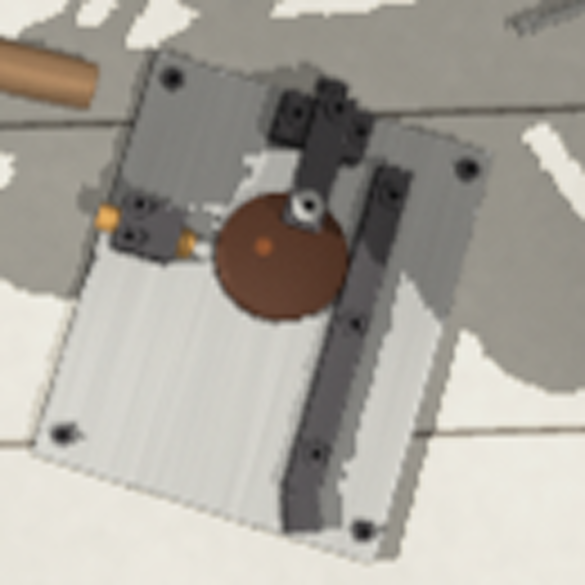

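View pics/s9c.png

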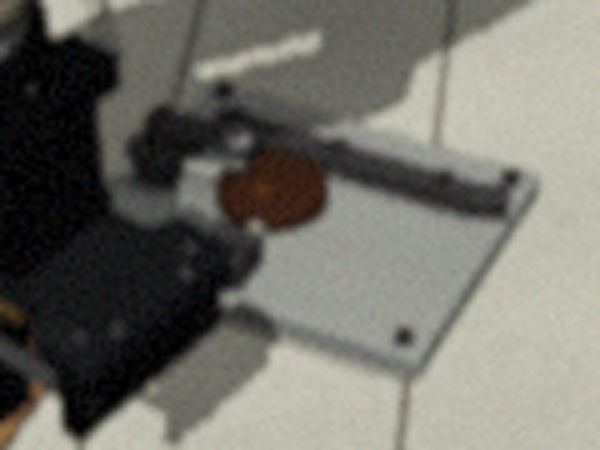

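View pics/t9.png

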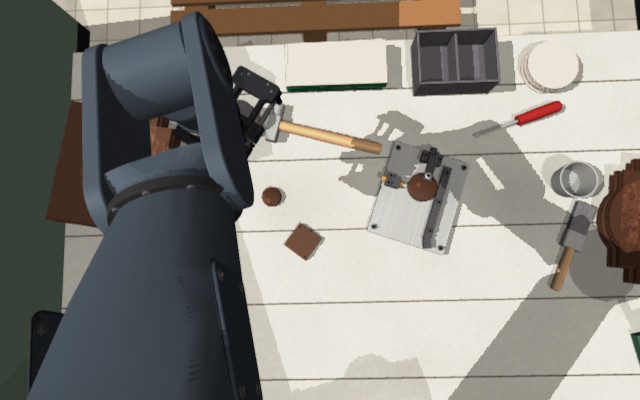

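From above, the blank at (422,187) lies flat against the fence, with the plunger ball touching it and its front under the bush arm. The small disc (271,196) and the square plate (302,241) are where they were.

```bash
python3 -c "
from plant import bot
print(bot.finish_job(),bot.state()['clock'])"
```

```text
the job is handed in; nothing more can be done
the job is handed in; nothing more can be done
```

I laid the brown 64 mm blank flat at jig (-54, +7) mm, let go of it, pushed it along the fence past the plunger to the stop, and handed the job in at about 27 s.

**Settling push:** it took two tries. On the first the tool tilted under load and reached only about 10 N, so I eased off, straightened it and pressed again. Along the push line I then read mostly 11–12 N for about 0.9 s, with one reading of 13.5 N. The force readings scatter by about 1 N, so that one came close to the 14 N limit. I only read the force at the end of each row, so anything higher in between would not show.

**Last checks:**
- **Seating:** the blank's centre read about x = 23 mm both while pressed and after backing away. In the last top view it touches the fence and the plunger. The contact at the stop screw is hidden there by the bush arm, but the wrist view after backing away showed the rim on the screw tip.
- **Disagreement:** the wrist and top camera fits put the centre 2–3 mm beyond the fence line, at y = -2 to -3 mm. That is not physically possible, so I take it as a calibration or fitting error. The side fit gave y = 0, but it was weak (few edge points).
- **Other plates:** the small disc and the square plate had not moved in the top view. The arm hid the pink look-alike in that last view, but I never approached it.

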